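# Eject the memory card from the desk reader and put it away

## Robot

A 6-joint arm with a two-finger parallel gripper is mounted at the origin on a cart in front of the work surface, level with it; the furniture and walls round the work are solid. World frame = base frame: x ahead of the robot, y to its left, z up, the work surface at z = 0. Lengths are in m, angles in rad, forces in N, time in s.
With the tool pointing down it reaches from about 0.35 to 0.975 m from the base axis. Payload 4.9 kg.
Tool frame: the origin (TCP) lies where the fingers leave the gripper's body, on its centre line; the fingertips stand 73 mm ahead of it and the grasp point (between the pads) lies 54 mm ahead of it; z points along the fingers, y is the direction in which the jaws open and shut (so a half turn about z gives the same grasp; the last joint's range is limited). The gripper opens to 85 mm and grips with 20 to 120 N. Pads are 22 mm wide; open, the fingers measure 114 mm over their backs; the gripper's body (76 mm by 85 mm) begins 54 mm behind the grasp point. The pads swing forward as they close: fully open they stand 13 mm farther back than shut.
Start: joints at [1.11, 0.053, 1.613, -0, 1.476, -0.119], TCP at [0.209, 0.589, 0.304] pointing down, gripper open.
Joint ranges: [-3.01, 3.01], [-1.01, 2.22], [0.06, 2.58], [-1.02, 4.17], [0.09, 2.62], [-3.14, 3.14]. Speed limits (rad/s): [2.57, 2.57, 3.14, 3.14, 3.14, 3.14].

## Interface

Orientations are given as a rotation vector (axis times angle).
In Python, from station import monitor, vision, workorder gives the robot as it stands.
- The arm moves only by the tool arm_command, never from a script. Its argument "rows" is text: rows parted by semicolons, each of 6 numbers parted by spaces: the shift along the world's x, y, z in mm, then the turn, a rotation vector about the world's x, y, z in degrees. In form: tx ty tz wx wy wz; .... A call has 1 to 12 rows; each row is the pose to reach, as a shift and turn from the pose measured when the call began; what a row does not reach only later rows make up. A row lasts 1/8 s, in which the tool goes at most 62.5 mm and 10.7 degrees, less where a joint would pass 70% of its speed; a pose out of reach is approached as far as the arm can. A call with a gripper value outside its range is refused whole. "jaw" is the opening, from 0 (shut) to 1 (fully open), set as the call begins (left out, the last holds). The fingers move at their own pace and stop on an object; "squeeze" is the grip in N (left out, the last holds). Time passes only in rows, so rows that repeat a pose let the fingers close. It gives the time, the measured TCP pose, the force and the opening at its end, in the units of the state.
- monitor.get_obs(): the state, without advancing time (a new reading comes with each control period).
- vision.get_image(name): name is "scene" or "top"; returns a dict with "frame" (384x512x3 uint8, red, green, blue), "vfov" (degrees; the focal length in pixels is half the picture's height over the tangent of half this angle, whatever the lens; pixels are square), "cx", "cy" (the principal point, pixels), "R" (3x3) and "t" (3): a world point X has camera coordinates R X + t. Camera axes: x right, y down, z forward; pixel columns grow to the right and rows downward; lengths in m; the calibration is good to about 2 mm. A picture is of the moment at which its call begins. There is no depth.
- workorder.finish_job(): hands the job in, once; it reports no verdict.
The state is a dict: "t": time; "q": joint angles; "dq": joint speeds; "effort": joint torques, N m; "tool_pos": TCP position; "tool_rot": TCP orientation; "contact_force": force on the tool from outside, world axes, zero at the start; "wrist_torque": the same for the moment, N m; "opening": finger opening in m.
Only numpy, scipy, OpenCV 4.12 (cv2) and the standard library are available. Lean on these libraries where they do the work, as an engineer would, in place of code of your own. Each camera call takes 0.05 s, during which the arm holds its last target. There are 200 camera calls.

## Task

Get the memory card out of the card reader by squeezing the ejector key on the reader's side all the way in against the opposite side, keeping the reader where it stands, then draw the card out and lay it flat in the wide compartment of the wooden tray. Let the key spring back out, and leave the spare card in the narrow compartment alone.

Things in the scene. Friction and masses are not known exactly. Their poses are not given: they have to be found in the camera images.
- reader: desk card reader: flat box with a light grey top and a black base, 90 long (x) x 54 wide (y) x 27 mm high, 0.45 kg, standing loose on small rubber feet (friction about 0.6, so a one-sided push of more than about 2.5 N shoves it). Origin: centre of its underside. Its slot is in the front end (own -x, 45 mm from the origin); the ejector key is at the rear of its right side (own -y).
- reader_key_face (a point): centre of the outer face of the reader's black ribbed ejector key, 20 mm long (along the reader's x) x 10 mm high; at rest 31 mm behind the reader's origin, 12.5 mm up and 39 mm to its right, so 12 mm proud of the right side and 66 mm from the left side face opposite (56 mm when pressed fully in). Axes as the reader's.
- reader_key (a joint): travel of the ejector key, 0 = out, 0.010 m = fully in at its stop; it moves toward the reader's own +y. A crank inside drives the card out of the slot by 2.4 times the key's travel. It takes 10 to 15 N, because contact springs grip the rear end of the card over the first 12 mm it moves; the key springs back when let go.
- card_center (a point): centre of the black memory card (light front edge, paper label), 60 long (x) x 38 wide (y) x 9 mm thick, 50 g. At the start it lies in the reader's slot, front end flush with the reader's front, long axis along the reader's, centre 11.3 mm above the desk and 15 mm in front of the reader's origin; fully ejected it stands 24 mm out of the front, loose, 36 mm still inside. Its x axis points to the reader's rear.
- tray_wide (a point): centre of the floor of the tray's wide compartment, 108 (x) x 124 mm (y) inside; floor 4 mm above the desk. Axes as the tray's. The tray is a fixed, shallow wooden desk tray, 116 (x) x 200 (y) mm, outer walls 22 mm high, divided in two by a wall 19 mm high; the wide compartment is the left one (own +y) and is empty.
- spare_card_center (a point): centre of a second card, alike in every way, lying in the tray's narrow compartment (64 mm wide, the right one) beside a memory stick; to be left alone.
- reader_slot (a point): middle of the slot's mouth in the reader's front face, 45 mm ahead of the reader's origin and 1.75 mm left of its middle line; axes as the reader's. The slot is 41.5 mm wide and 11.4 mm high (floor 6.8 mm above the desk), so the card has 3.5 mm side play; it starts against the right wall. Drawn while bearing on a side wall it binds and tows the reader along.
There are look-alikes about, which are no part of the job. Several things have the shape of the reader; the one meant has the colours described above.

How it is judged:
By the outcome, as a careful person would: the job done as asked, in the order asked, and still so for the second after the job is handed in, with the robot touching nothing.
It also fails if it takes over 46 s, if anything falls off the work surface, if the arm or the gripper's body presses on something with over 40 N, if the wrist force passes 120 N, or if a joint passes its speed limit or range.

## Working session

There is one attempt and no reset: what is moved stays moved. The work goes in short steps, Python scripts to look and compute and a tool call to move; the robot and the scene stay as the last step left them, time stands still between calls to the robot, and variables do not carry over. Pictures are saved under pics/ and viewed, about 8 in all and at most 12, crops included, and the job is handed in when it is done.

Besides the shell and the picture viewer there is one more tool, called after "Call:" as name(argument=value, ...) on one line, values as JSON. arm_command: Moves the arm, as the interface text tells. Its arguments: {"type":"object","properties":{"rows":{"type":"string"},"jaw":{"type":"number"},"squeeze":{"type":"number"}},"required":["rows"]}

```bash
mkdir -p pics; ls; cat > h.py <<'E'
import numpy as np, cv2
from station import monitor, vision, workorder
def grab(n,tag):
    d=vision.get_image(n); cv2.imwrite(f'pics/{tag}.png',d['frame'][:,:,::-1]); np.savez(f'pics/{tag}.npz',**d); return d
def load(tag): return dict(np.load(f'pics/{tag}.npz'))
def ray(d,u,v):
    f=d['frame'].shape[0]/2/np.tan(np.radians(float(d['vfov']))/2)
    R=d['R'];c=-R.T@d['t']; r=R.T@np.array([(u-d['cx'])/f,(v-d['cy'])/f,1]); return c,r
def onz(d,u,v,z):
    c,r=ray(d,u,v); return c+r*(z-c[2])/r[2]
def proj(d,X):
    f=d['frame'].shape[0]/2/np.tan(np.radians(float(d['vfov']))/2)
    p=d['R']@np.array(X)+d['t']; return f*p[:2]/p[2]+[d['cx'],d['cy']]
E
python3 - <<'E'
from h import *
o=monitor.get_obs(); print(o)
a=grab('scene','s0');b=grab('top','t0')
for d in(a,b): print(d['vfov'],d['cx'],d['cy'],-d['R'].T@d['t'],d['R'])
E
```

```text
pics
{'t': 0.0, 'q': array([ 1.11000194e+00,  5.33941678e-02,  1.61425737e+00,  4.51403428e-06,
        1.47599354e+00, -1.19021069e-01]), 'dq': array([ 0.00113304, -0.00063928,  0.0007025 , -0.00045133, -0.00153472,
       -0.0004681 ]), 'effort': array([-1.71230590e-04, -3.93691134e+01, -3.70174062e+01, -2.07357944e-04,
        7.12971363e-03, -7.77281429e-06]), 'tool_pos': array([0.20928014, 0.58843427, 0.30266161]), 'tool_rot': array([-5.34147092e-01, -3.09524936e+00,  3.08680902e-03]), 'contact_force': array([-0.74392007,  0.16976214, -0.51256643]), 'wrist_torque': array([-0.00217151, -0.00985527,  0.02151558]), 'opening': 0.08526872802474746}
45.54311189261692 251.6356927688158 187.1991180418727 [ 0.00139041 -0.64643118  0.53268647] [[ 0.84265843 -0.53830418  0.01246498]
 [-0.24528012 -0.40436281 -0.88109499]
 [ 0.47933749  0.73940471 -0.47277505]]
55.164679570842736 256.59687913218704 195.0800626983963 [0.35922239 0.10418522 0.8694635 ] [[-0.02505933 -0.99890673 -0.03946357]
 [-0.98668729  0.03105946 -0.15963551]
 [ 0.1606867   0.03493785 -0.98638691]]
```

View pics/s0.png

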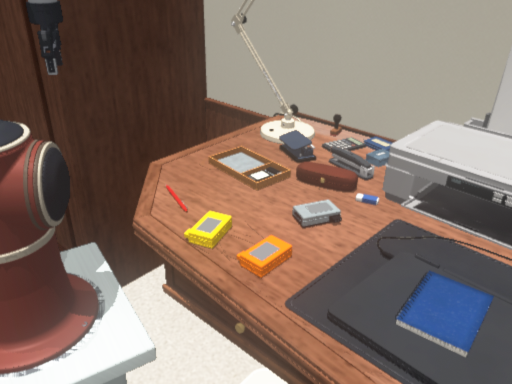

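View pics/t0.png

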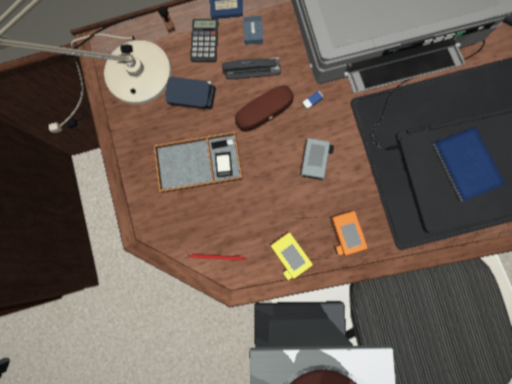

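The scene view shows a grey reader at (317,212), with yellow (209,229) and orange (265,255) look-alikes. In the top view:
- **Could be taken for the reader:** grey (317,158), yellow (291,256), orange (350,232).
- **Dark/blue boxes:** (190,92), (253,29).
- **Tray:** (198,162), with the spare card at (223,162).

I choose the grey one. Its key is at (332,148). Next is a close crop.

```bash
python3 - <<'E'
from h import *
a=load('s0');b=load('t0')
c1=cv2.resize(b['frame'][130:190,290:345],None,fx=8,fy=8,interpolation=cv2.INTER_CUBIC)
c2=cv2.resize(a['frame'][190:235,285:345],None,fx=6,fy=6,interpolation=cv2.INTER_CUBIC)
c3=cv2.resize(b['frame'][125:200,145:250],None,fx=3,fy=3,interpolation=cv2.INTER_CUBIC)
im=np.zeros((520,800,3),np.uint8); im[:480,:440]=c1; im[:270,440:800]=c2; im[275:500,440:755]=c3
cv2.imwrite('pics/c0.png',im[:,:,::-1])
hsv=cv2.cvtColor(b['frame'],cv2.COLOR_RGB2HSV)
m=((hsv[...,1]<60)&(hsv[...,2]>70)).astype(np.uint8); m[:130]=0;m[190:]=0;m[:,:290]=0;m[:,345:]=0
cs,_=cv2.findContours(m,cv2.RETR_EXTERNAL,cv2.CHAIN_APPROX_NONE)
for c in cs:
  if cv2.contourArea(c)>50:
    r=cv2.minAreaRect(c);print(r); P=np.array([onz(b,u,v,.027) for u,v in cv2.boxPoints(r)]);print(P, P.mean(0))
E
```

```text
((315.0696716308594, 158.1240234375), (24.58205223083496, 38.89426803588867), 10.491477012634277)
[[ 0.54074893  0.03282101  0.027     ]
 [ 0.63280593  0.01205377  0.027     ]
 [ 0.61967061 -0.04418655  0.027     ]
 [ 0.52824807 -0.02261149  0.027     ]] [ 0.58036838 -0.00548082  0.027     ]
```

View pics/c0.png

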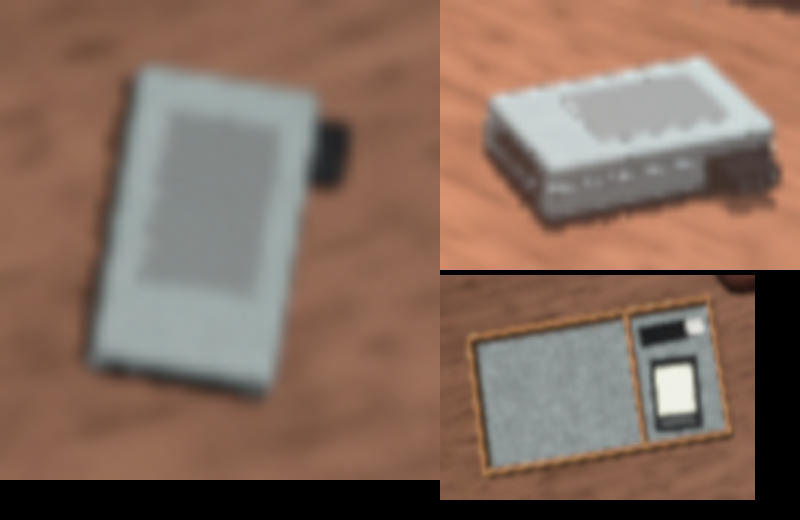

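Crop: the grey-topped, black-based box is confirmed as the reader, with its ribbed black key at top-view px (332,149), which is world −y, rear. The slot end faces the robot. The tray's wide compartment is the left one, at about px (184,164), and it is empty. Next I refine the pose from both views.

```bash
cat >> h.py <<'E'
def topface(d,box,thr,z=.027):
    u0,u1,v0,v1=box; k=8
    g=cv2.resize(d['frame'][v0:v1,u0:u1],None,fx=k,fy=k,interpolation=cv2.INTER_CUBIC)
    g=g.min(2)  # wood has low blue
    m=(g>thr).astype(np.uint8); m=cv2.morphologyEx(m,cv2.MORPH_CLOSE,np.ones((25,25)))
    cs,_=cv2.findContours(m,cv2.RETR_EXTERNAL,cv2.CHAIN_APPROX_NONE); c=max(cs,key=cv2.contourArea)
    P=np.array([onz(d,u0+(u+.5)/k-.5,v0+(v+.5)/k-.5,z)[:2]*1000 for u,v in cv2.convexHull(c)[:,0]]).astype(np.float32)
    return cv2.minAreaRect(P)
E
python3 - <<'E'
from h import *
a=load('s0');b=load('t0')
for t in(90,110,125,140): print(t,topface(b,(290,345,130,190),t),topface(a,(285,345,190,235),t))
print(b['frame'][158,292:345].min(1)); print(b['frame'][135:190,313].min(1))
hs=cv2.cvtColor(b['frame'],cv2.COLOR_RGB2HSV)
# tray
P=[onz(b,145+(u-440)/3,125+(v-275)/3,.004)*1000 for u,v in[(478,343),(625,320),(640,443),(490,467)]]
P=np.array(P);print(P,P.mean(0))
# key mask
k=b['frame'][138:160,326:340].max(2);print(k)
from scipy.spatial.transform import Rotation as R
o=monitor.get_obs();print(R.from_rotvec(o['tool_rot']).as_matrix().round(4))
E
```

```text
90 ((581.8387451171875, -6.971477508544922), (57.11318588256836, 94.6958236694336), 78.52215576171875) ((576.9843139648438, -16.239471435546875), (195.46783447265625, 137.53904724121094), 53.79743194580078)
110 ((581.9284057617188, -6.7283935546875), (54.454872131347656, 91.10118865966797), 78.19464874267578) ((578.8633422851562, -12.013458251953125), (95.0684814453125, 100.91641235351562), 75.22167205810547)
125 ((581.9822387695312, -6.654182434082031), (52.8841552734375, 88.81358337402344), 78.29676055908203) ((578.3904418945312, -13.553939819335938), (71.5387191772461, 97.96936798095703), 78.12483978271484)
140 ((582.1338500976562, -6.789287567138672), (51.0032958984375, 86.73445129394531), 78.19449615478516) ((578.5999145507812, -13.503005981445312), (68.55142974853516, 95.99174499511719), 78.07682037353516)
[ 84  84  83  83  83  84  82  81  78  70  57  77 125 150 156 151 140 134
 133 133 133 133 133 132 132 132 131 132 132 134 137 150 158 157 150 112
  84  81  82  81  82  80  79  77  77  76  77  75  76  76  75  75  76]
[ 79  78  83 104 141 158 160 157 150 140 132 130 130 131 131
[... 1082 characters left out ...]

 [169 158 114  65  44  40  55  94 131 141 141 140 141 142]
 [168 155 104  56  41  41  62 105 134 143 142 141 141 143]
 [165 152  99  57  47  50  77 118 138 143 142 141 142 143]
 [165 153 113  91  82  86 106 132 142 143 141 140 141 142]
 [166 153 132 125 121 123 132 142 144 142 140 139 139 140]
 [162 144 140 141 142 142 143 144 143 141 139 137 134 135]
 [161 138 139 143 144 145 144 144 143 140 136 134 132 131]
 [159 132 136 143 143 144 144 144 142 139 135 132 131 130]
 [157 131 136 142 143 143 143 141 139 137 135 134 135 134]
 [155 133 137 140 142 140 137 136 135 135 136 138 140 139]]
[[-9.422e-01  3.352e-01 -8.000e-04]
 [ 3.352e-01  9.422e-01 -1.700e-03]
 [ 2.000e-04 -1.800e-03 -1.000e+00]]
```

Call:
arm_command(rows="402 -607 -150 0 0 7.8;402 -607 -150 0 0 7.8;402 -607 -150 0 0 7.8;402 -607 -150 0 0 7.8;402 -607 -150 0 0 7.8;402 -607 -150 0 0 7.8;402 -607 -150 0 0 7.8;402 -607 -150 0 0 7.8;402 -607 -150 0 0 7.8;402 -607 -150 0 0 7.8;402 -607 -150 0 0 7.8;402 -607 -150 0 0 7.8", jaw=1, squeeze=20)

```text
t: 1.6
tool_pos: [0.6119, -0.0206, 0.1518]
tool_rot: [-0.324, -3.124, 0.003]
contact_force: [0.3, 0.5, -0.1]
opening: 0.0853
```

```bash
python3 - <<'E'
from h import *
a=grab('scene','s1');b=grab('top','t1')
o=monitor.get_obs();print(o['tool_pos'],o['tool_rot'],o['contact_force'])
c1=cv2.resize(b['frame'][110:200,270:370],None,fx=4,fy=4,interpolation=cv2.INTER_CUBIC)
c2=cv2.resize(a['frame'][120:240,270:370],None,fx=4,fy=4,interpolation=cv2.INTER_CUBIC)
im=np.zeros((480,800,3),np.uint8); im[:360,:400]=c1; im[:,400:]=c2
cv2.imwrite('pics/c1.png',im[:,:,::-1])
E
```

```text
[ 0.61244415 -0.02283576  0.150841  ] [-0.33016652 -3.12211802  0.00459   ] [ 0.09663684  0.81417427 -0.3543244 ]
```

View pics/c1.png

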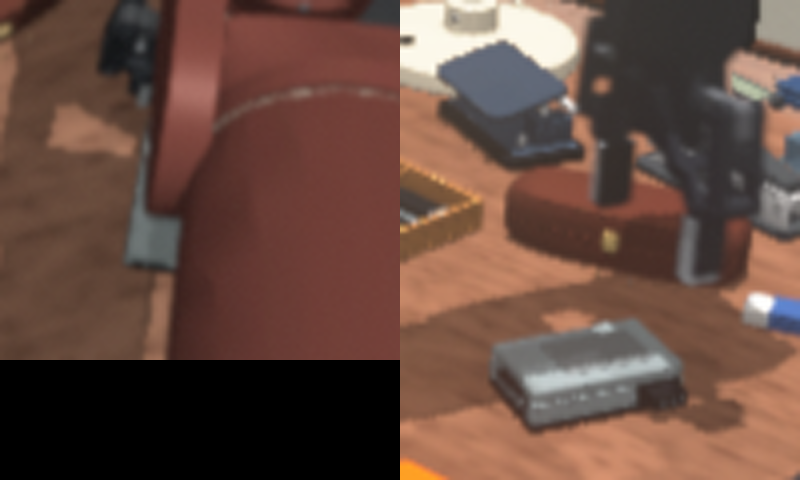

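The scene crop shows the open gripper above the reader: near fingertip at scene px (345,187), far fingertip at (323,170). The top view is blocked by the arm.

```bash
python3 - <<'E'
from h import *
o=monitor.get_obs();print(o['t'],o['tool_pos'],o['tool_rot'],o['dq'])
from scipy.spatial.transform import Rotation as R
M=R.from_rotvec(o['tool_rot']).as_matrix();a=load('s1')
print(np.degrees(np.arctan2(M[1,1],M[0,1])))
for s in(-1,1):
  for L in(.060,.073): 
    for w in (-.011,.011): print(s,L,w,proj(a,o['tool_pos']+M@[w,s*.0425,L]))
g=cv2.resize(a['frame'][160:195,310:360],None,fx=16,fy=16,interpolation=cv2.INTER_CUBIC);cv2.imwrite('pics/c2.png',g[:,:,::-1])
E
```

```text
1.7 [ 0.61244415 -0.02283576  0.150841  ] [-0.33016652 -3.12211802  0.00459   ] [ 0.06043556 -0.05501175  0.04697009  0.04150963  0.04045008  0.03023117]
77.92687822681407
-1 0.06 -0.011 [349.32659194 189.43262186]
-1 0.06 0.011 [339.86128888 191.12328639]
-1 0.073 -0.011 [348.60768526 195.01858915]
-1 0.073 0.011 [339.19914947 196.73975643]
1 0.06 -0.011 [328.88824172 172.03673205]
1 0.06 0.011 [319.94792407 173.48698085]
1 0.073 -0.011 [328.34324799 177.339371  ]
1 0.073 0.011 [319.45371974 178.81749013]
```

View pics/c2.png

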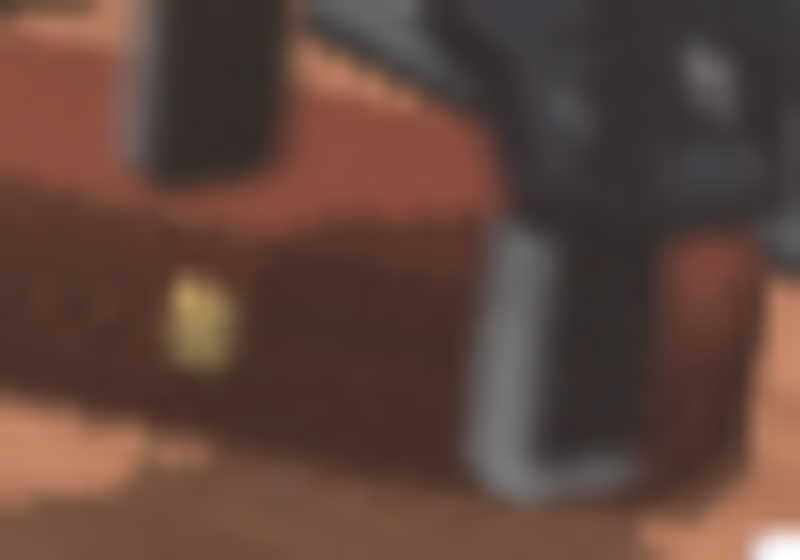

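The open fingertip's bottom edge is at scene px row 190.6, which matches 60 mm ahead of the TCP (73 mm when shut), and the lateral agreement is about 1 px. I'll descend in stages.

Call:
arm_command(rows="-1 4 -20 0 0 0.3;-1 4 -45 0 0 0.3;-1 4 -55 0 0 0.3;-1 4 -55 0 0 0.3;-1 4 -55 0 0 0.3")

```text
t: 2.33
tool_pos: [0.6119, -0.0184, 0.0967]
tool_rot: [-0.321, -3.125, 0.005]
contact_force: [0.2, -0.9, -0.6]
opening: 0.0852
```

Call:
arm_command(rows="-1 -0.5 -12 0 0 0;-1 -0.5 -20 0 0 0;-1 -0.5 -24 0 0 0;-1 -0.5 -24 0 0 0;-1 -0.5 -24 0 0 0")

```text
t: 2.95
tool_pos: [0.6111, -0.019, 0.0729]
tool_rot: [-0.321, -3.125, 0.005]
contact_force: [-0.8, 0.4, 0.3]
opening: 0.0855
```

Call:
arm_command(rows="0 0 0 0 0 0;0 0 0 0 0 0;0 0 0 0 0 0", jaw=0.82)

```text
t: 3.32
tool_pos: [0.6111, -0.019, 0.0731]
tool_rot: [0.321, 3.125, -0.005]
contact_force: [-0.4, 0.5, -0.5]
opening: 0.0699
```

Call:
arm_command(rows="0 0 0 0 0 0;0 0 0 0 0 0", jaw=0.8)

```text
t: 3.58
tool_pos: [0.6112, -0.019, 0.0731]
tool_rot: [0.321, 3.125, -0.005]
contact_force: [-0.6, -0.7, 0.4]
opening: 0.0682
```

Call:
arm_command(rows="0 0 0 0 0 0;0 0 0 0 0 0", jaw=0.785)

```text
t: 3.82
tool_pos: [0.6111, -0.019, 0.0731]
tool_rot: [0.321, 3.125, -0.005]
contact_force: [-0.9, -0.3, 0.5]
opening: 0.067
```

Call:
arm_command(rows="0.2 0.5 0 0 0 0;0.2 0.5 0 0 0 0", jaw=0.765)

```text
t: 4.08
tool_pos: [0.6112, -0.019, 0.0732]
tool_rot: [-0.321, -3.125, 0.006]
contact_force: [-2.1, -3.0, 2.9]
opening: 0.0654
```

Call:
arm_command(rows="0.2 1 0 0 0 0;0.2 1 0 0 0 0", jaw=0.74)

```text
t: 4.32
tool_pos: [0.6115, -0.018, 0.0738]
tool_rot: [-0.321, -3.125, 0.007]
contact_force: [-3.3, -0.9, 6.4]
opening: 0.0635
```

Call:
arm_command(rows="0.2 1 0 0 0 0;0.2 1 0 0 0 0", jaw=0.715)

```text
t: 4.58
tool_pos: [0.6119, -0.0171, 0.0739]
tool_rot: [0.321, 3.125, -0.007]
contact_force: [-1.1, -1.8, 2.6]
opening: 0.0609
```

Call:
arm_command(rows="0.2 1 0 0 0 0;0.2 1 0 0 0 0", jaw=0.69)

```text
t: 4.82
tool_pos: [0.6123, -0.0161, 0.074]
tool_rot: [0.321, 3.125, -0.007]
contact_force: [-1.7, -0.9, 4.8]
opening: 0.0592
```

Call:
arm_command(rows="0 1 0 0 0 0;0 1 0 0 0 0", jaw=0.665)

```text
t: 5.08
tool_pos: [0.6125, -0.0152, 0.0742]
tool_rot: [0.32, 3.124, -0.007]
contact_force: [-2.0, -1.8, 4.3]
opening: 0.0569
```

Call:
arm_command(rows="0 0.8 0 0 0 0;0 0.8 0 0 0 0", jaw=0.645)

```text
t: 5.32
tool_pos: [0.6127, -0.0146, 0.0745]
tool_rot: [0.32, 3.124, -0.008]
contact_force: [-2.3, -2.7, 5.1]
opening: 0.0553
```

Call:
arm_command(rows="0 0.3 0 0 0 0;0 0.3 0 0 0 0;0 0.3 0 0 0 0;0 0.3 0 0 0 0", jaw=0.61)

```text
t: 5.82
tool_pos: [0.6127, -0.0146, 0.0746]
tool_rot: [0.32, 3.124, -0.009]
contact_force: [-2.3, -4.3, 4.8]
opening: 0.0555
```

```bash
python3 - <<'E'
from h import *
a=grab('scene','s2');b=grab('top','t2')
o=monitor.get_obs();print(o['t'],o['tool_pos'],o['contact_force'],o['opening'])
c1=cv2.resize(b['frame'][140:190,290:340],None,fx=6,fy=6,interpolation=cv2.INTER_CUBIC)
c2=cv2.resize(a['frame'][170:240,270:350],None,fx=6,fy=6,interpolation=cv2.INTER_CUBIC)
im=np.zeros((420,780,3),np.uint8); im[:300,:300]=c1; im[:,300:]=c2
cv2.imwrite('pics/c3.png',im[:,:,::-1])
E
```

```text
5.925 [ 0.61267646 -0.01456349  0.07454913] [-1.87944786 -4.65415899  5.64613411] 0.0556884540620743
```

View pics/c3.png

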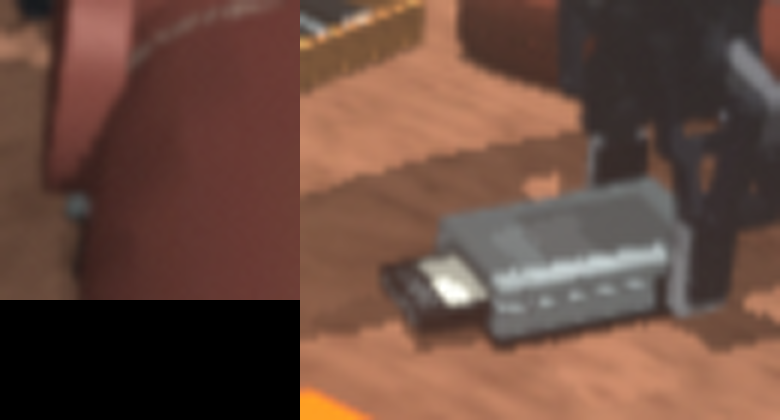

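The card now stands out of the front at crop (385–485, 255–345), and the key is fully in with the opening stalled at 55.6 mm. I'll release it in mirrored steps so the reader isn't pushed.

Call:
arm_command(rows="-0.2 -1.5 0 0 0 0;-0.3 -1.5 0 0 0 0", jaw=0.69)

```text
t: 6.18
tool_pos: [0.6124, -0.0152, 0.074]
tool_rot: [0.321, 3.123, -0.006]
contact_force: [0.9, 1.2, -1.2]
opening: 0.0594
```

Call:
arm_command(rows="-0.4 -2 0 0 0 0;-0.4 -2 0 0 0 0", jaw=0.735)

```text
t: 6.42
tool_pos: [0.6117, -0.0169, 0.0735]
tool_rot: [0.321, 3.124, -0.005]
contact_force: [0.8, 1.5, -1.8]
opening: 0.0628
```

Call:
arm_command(rows="-0.3 -1.5 0 0 0 0;-0.3 -1.5 0 0 0 0", jaw=0.79)

```text
t: 6.68
tool_pos: [0.6111, -0.0186, 0.0734]
tool_rot: [0.321, 3.125, -0.005]
contact_force: [0.4, 1.5, -0.3]
opening: 0.0675
```

Open fully, lift, and move aside for a clear look (left and up, towards the tray side).

Call:
arm_command(rows="0 0 0 0 0 0;0 0 20 0 0 0;0 0 50 0 0 0;0 0 80 0 0 0;0 60 100 0 0 0;0 120 100 0 0 0;-20 180 100 0 0 0;-40 240 100 0 0 0;-40 260 100 0 0 0;-40 260 100 0 0 0;-40 260 100 0 0 0", jaw=1)

```text
t: 8.05
tool_pos: [0.5718, 0.2404, 0.174]
tool_rot: [0.323, 3.124, -0.006]
contact_force: [-0.0, -0.2, 0.4]
opening: 0.0852
```

```bash
python3 - <<'E'
from h import *
a=grab('scene','s3');b=grab('top','t3')
o=monitor.get_obs();print(o['t'],o['tool_pos'],o['tool_rot'])
for t in(105,110,115): print(topface(b,(290,345,130,173),t))
c1=cv2.resize(b['frame'][130:200,290:345],None,fx=7,fy=7,interpolation=cv2.INTER_CUBIC)
c2=cv2.resize(a['frame'][185:245,285:350],None,fx=6,fy=6,interpolation=cv2.INTER_CUBIC)
im=np.zeros((490,780,3),np.uint8); im[:490,:385]=c1; im[:360,390:]=c2
cv2.imwrite('pics/c4.png',im[:,:,::-1])
E
```

```text
8.15 [0.5717367  0.24002011 0.17360134] [ 0.3244547   3.12403307 -0.00544173]
((584.7792358398438, -6.431713104248047), (56.909828186035156, 88.45408630371094), 78.91510772705078)
((584.5733642578125, -6.214504241943359), (56.191402435302734, 87.8509521484375), 78.9389419555664)
((584.4439086914062, -6.086387634277344), (55.5748291015625, 87.43119049072266), 78.96473693847656)
```

View pics/c4.png

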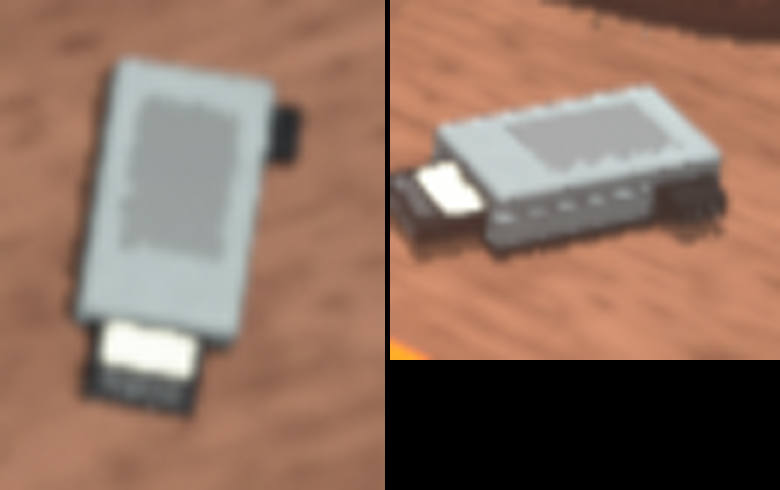

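The crop shows the key sprung out (px 330,149) and the card's label and front end standing out of the front (px 293–318, 176–189). Next I compare the reader's pose between before and after, using the same side-edge fits for both.

```bash
cat >> h.py <<'E'
def edges(d,z=.027):
    B=d['frame'].astype(float); g=B[...,2]-0.5*B[...,0]   # bluish-grey vs wood
    L=[];Rr=[]
    for v in range(143,174):
        row=g[v]; thr=(row[318-8:318].mean()+np.median(row[340:350]))/2
        def cross(rng):
            for u in rng:
                n=u+rng.step
                if row[u]>=thr>row[n]: return u+rng.step*(row[u]-thr)/(row[u]-row[n])
        l=cross(range(312,290,-1)); r=cross(range(318,342,1))
        if l: L.append(onz(d,l,v,z)[:2]*1000)
        if r and v>154: Rr.append(onz(d,r,v,z)[:2]*1000)
    out=[]
    for P in(L,Rr):
        P=np.array(P,np.float32); vx,vy,x,y=cv2.fitLine(P,cv2.DIST_HUBER,0,.01,.01).ravel(); vx,vy=np.array([vx,vy])*np.sign(vx)
        out.append((round(float(np.degrees(np.arctan2(vy,vx))),2), round(float(y+vy/vx*(580-x)),2), len(P)))
    return out
E
python3 - <<'E'
from h import *
for t in('t0','t3'):
    d=load(t); print(t,edges(d))
    B=d['frame'].astype(float); g=B[...,2]-.5*B[...,0]
    # rear edge along column 315, world x
    col=g[130:160,313]; print(col.round()[:14], d['frame'][162:195,304].min(1))
d=load('t3')
for v in (176,178,180,182,184,186): print(v,d['frame'][v,295:325].max(1))
for v in range(174,194,1): print(v, d['frame'][v,298:318:4].max(1))
E
```

```text
t0 [(-11.31, 22.17, 31), (-13.3, -33.95, 19)]
[ 8.  8.  9. 10.  9. 10.  9. 13. 33. 66. 87. 90. 88. 84.] [146 151 154 154 153 155 158 159 159 159 158 149 121  77  47  58  73  77
  74  70  68  70  78  84  85  86  88  87  87  85  86  85  82]
t3 [(-10.57, 23.35, 31), (-12.67, -32.76, 19)]
[  8.  10.  11.  11.  12.  12.  12.  14.  31.  70.  98. 104. 102.  98.] [176 178 181 182 182 182 183 184 185 184 183 179 158 121 102 112 127 143
 147 123  88  77  78  71  70  80  95 101 100  99 100  99  96]
176 [146 148 149 150 146 128 108  80  64 107 180 222 225 218 191 170 165 166
 166 165 161 166 172 175 181 185 188 188 172 151]
178 [157 158 158 157 156 155 144 107  75 137 232 250 252 251 251 250 249 248
 246 243 230 217 175 115  90 101 108 115 130 148]
180 [159 159 159 157 154 152 141 101  82 157 238 249 250 251 251 252 252 252
 252 252 251 248 202 115  99 112 116 128 146 154]
182 [160 161 160 160 153 141 110  70  59  90 134 148 154 176 200 221 227 230
 235 241 244 239 172 109 137 152 155 155 155 155]
184 [161 161 160 159 154 140 104  67  60  81 101 104 100 104 106 105 100 102
 107 118 121 115  88 100 141 155 154 153 152 150]
186 [161 162 165 166 164 146 116  90  84  81  77  81  82  97  95  90  89  93
  95  98  87  70  78 119 147 156 156 155 155 154]
174 [140 152 183 190 194]
175 [144 110 181 170 183]
176 [150  80 222 170 165]
177 [155  92 246 228 201]
178 [157 107 250 250 243]
179 [157 108 251 252 251]
180 [157 101 249 252 252]
181 [159  87 227 248 251]
182 [160  70 148 221 241]
183 [158  64 106 137 190]
184 [159  67 104 105 118]
185 [161  70  94 104  99]
186 [166  90  81  90  98]
187 [168 133 105  78  87]
188 [167 166 147 109  83]
189 [169 174 170 149 122]
190 [172 175 175 166 154]
191 [175 175 175 167 158]
192 [175 176 173 164 155]
193 [177 177 169 162 158]
```

```bash
python3 - <<'E'
from h import *
d=load('t3');a=load('s3');y=np.radians(-11.2);ex=np.array([np.cos(y),np.sin(y)]);ey=np.array([-ex[1],ex[0]]);o=np.array([582.2,-6.2])
def W(x,yy,z): return np.r_[o+x*ex+yy*ey,z]/1000
for n,p in dict(fl=(-69,19,15.8),fr=(-69,-19,15.8),flb=(-69,19,6.8),rear_l=(45,27,27),rear_r=(45,-27,27),fro_l=(-45,27,27),fro_r=(-45,-27,27)).items(): print(n,W(*p).round(4),proj(d,W(*p)).round(1),proj(a,W(*p)).round(1))
# card sides: dark/wood crossing in red channel rows 183..187
r=d['frame'][...,0].astype(float)
for v in(180,181,182,183,184,185):
    l=[u for u in range(296,306) if r[v,u]>110>=r[v,u+1]]; q=[u for u in range(312,324) if r[v,u]<=118<r[v,u+1]]
    print(v,l,q,[ (onz(d,u+.5,v,.0113)*1000).round(1) for u in l[:1]+q[-1:]])
E
```

```text
fl [0.5182 0.0258 0.0158] [302.5 185.3] [282.7 213.5]
fr [ 0.5108 -0.0114  0.0158] [318.6 187.9] [290.3 222.4]
flb [0.5182 0.0258 0.0068] [302.2 186. ] [282.5 217. ]
rear_l [0.6316 0.0115 0.027 ] [306.8 137.3] [327.5 198.3]
rear_r [ 0.6211 -0.0414  0.027 ] [329.5 140.7] [340.1 209.9]
fro_l [0.5433 0.029  0.027 ] [301.  173.9] [291.4 205.3]
fro_r [ 0.5328 -0.0239  0.027 ] [324.1 177.5] [302.7 217.6]
180 [301] [321] [array([531.9,  27.2,  11.3]), array([530.3, -19.9,  11.3])]
181 [301] [318] [array([529.5,  27.3,  11.3]), array([528.1, -12.8,  11.3])]
182 [300] [318] [array([527.1,  29.7,  11.3]), array([525.7, -12.6,  11.3])]
183 [300] [318] [array([524.7,  29.8,  11.3]), array([523.3, -12.5,  11.3])]
184 [300] [314, 318] [array([522.3,  29.9,  11.3]), array([520.9, -12.4,  11.3])]
185 [300] [318] [array([519.9,  30.1,  11.3]), array([518.5, -12.3,  11.3])]
```

Call:
arm_command(rows="-47 -233 0 0 0 0.7;-47 -233 0 0 0 0.7;-47 -233 -20 0 0 0.7;-47 -233 -40 0 0 0.7;-47 -233 -53 0 0 0.7;-47 -233 -53 0 0 0.7;-47 -233 -53 0 0 0.7;-47 -233 -53 0 0 0.7", jaw=0.62)

```text
t: 9.15
tool_pos: [0.5256, 0.0078, 0.1217]
tool_rot: [0.303, 3.124, -0.005]
contact_force: [0.7, -0.9, -0.7]
opening: 0.0526
```

Call:
arm_command(rows="-1.2 -0.8 -20 0 0 0;-1.2 -0.8 -36 0 0 0;-1.2 -0.8 -42 0 0 0;-1.2 -0.8 -42 0 0 0;-1.2 -0.8 -42 0 0 0")

```text
t: 9.78
tool_pos: [0.5249, 0.007, 0.0803]
tool_rot: [0.302, 3.123, -0.005]
contact_force: [-0.1, -0.3, -0.1]
opening: 0.0528
```

```bash
python3 - <<'E'
from h import *
a=grab('scene','s4')
o=monitor.get_obs();print(o['t'],o['tool_pos'],o['tool_rot'],o['contact_force'],o['opening'])
cv2.imwrite('pics/c5.png',cv2.resize(a['frame'][150:240,260:350],None,fx=6,fy=6,interpolation=cv2.INTER_CUBIC)[:,:,::-1])
E
```

```text
9.825 [0.52496516 0.00699658 0.08040433] [ 0.30241571  3.12295889 -0.00549641] [ 0.71340849  0.36645859 -0.00502687] 0.05314928916196075
```

View pics/c5.png

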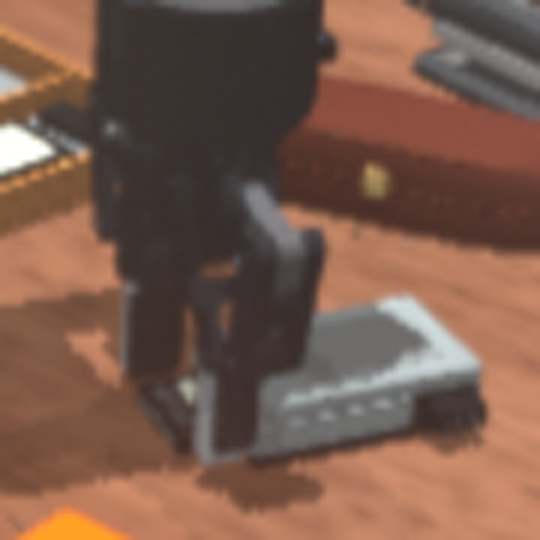

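The fingers straddle the protruding card, with the near one close to the reader's front. I'll back off about 1.5 mm and close gently.

Call:
arm_command(rows="-1.5 0.3 0 0 0 0;-1.5 0.3 0 0 0 0;-1.5 0.3 0 0 0 0", jaw=0.5)

```text
t: 10.2
tool_pos: [0.5235, 0.0073, 0.0806]
tool_rot: [0.303, 3.123, -0.005]
contact_force: [0.5, -0.1, -0.5]
opening: 0.0425
```

Call:
arm_command(rows="0 0 0 0 0 0;0 0 0 0 0 0;0 0 0 0 0 0", jaw=0.46)

```text
t: 10.58
tool_pos: [0.5235, 0.0072, 0.0805]
tool_rot: [0.303, 3.123, -0.006]
contact_force: [-0.3, -0.1, -0.7]
opening: 0.0393
```

Call:
arm_command(rows="0 0 0 0 0 0;0 0 0 0 0 0;0 0 0 0 0 0", jaw=0.38)

```text
t: 10.95
tool_pos: [0.5235, 0.0072, 0.0807]
tool_rot: [0.303, 3.123, -0.006]
contact_force: [-0.3, -0.3, 2.5]
opening: 0.0371
```

Call:
arm_command(rows="0 0 0.8 0 0 0;0 0 0.8 0 0 0;-2 0.4 0.8 0 0 0;-4 0.8 0.8 0 0 0;-6 1.2 0.8 0 0 0;-6 1.2 0.8 0 0 0")

```text
t: 11.7
tool_pos: [0.5173, 0.0085, 0.0814]
tool_rot: [0.302, 3.123, -0.006]
contact_force: [0.5, -0.4, -0.4]
opening: 0.0374
```

Free of side load, so continue the draw.

Call:
arm_command(rows="-3 0.6 0 0 0 0;-6 1.2 0 0 0 0;-9 1.8 0 0 0 0;-12 2.4 0 0 0 0;-12 2.4 0 0 0 0")

```text
t: 12.32
tool_pos: [0.505, 0.0109, 0.0813]
tool_rot: [0.302, 3.123, -0.006]
contact_force: [-0.7, 0.5, 1.1]
opening: 0.0374
```

Call:
arm_command(rows="-4 0.8 0 0 0 0;-8 1.6 0 0 0 0;-12 2.4 0 0 0 0;-16 3.2 0 0 0 0;-20 4 0 0 0 0;-26 5 0 0 0 0;-36 7 0 0 0 0;-36 7 0 0 0 0")

```text
t: 13.32
tool_pos: [0.468, 0.0182, 0.081]
tool_rot: [0.302, 3.124, -0.006]
contact_force: [-0.1, 1.1, 0.1]
opening: 0.0377
```

Call:
arm_command(rows="0 0 30 0 0 0;0 0 60 0 0 0;20 60 60 0 0 6;40 120 60 0 0 12;60 180 60 0 0 17.7;80 240 60 0 0 17.7;95 289 60 0 0 17.7;95 289 60 0 0 17.7;95 289 60 0 0 17.7;95 289 60 0 0 17.7")

```text
t: 14.58
tool_pos: [0.5628, 0.306, 0.1408]
tool_rot: [-0.18, 3.133, -0.005]
contact_force: [0.5, -0.5, -1.0]
opening: 0.0378
```

```bash
python3 - <<'E'
from h import *
a=grab('scene','s5');b=grab('top','t5')
o=monitor.get_obs();print(o['t'],o['tool_pos'],o['tool_rot'],o['contact_force'],o['opening']);print(edges(b))
c1=cv2.resize(b['frame'][120:200,140:345],None,fx=3.8,fy=3.8,interpolation=cv2.INTER_CUBIC)
c2=cv2.resize(a['frame'][110:210,190:310],None,fx=2.8,fy=2.8,interpolation=cv2.INTER_CUBIC)
im=np.zeros((600,800,3),np.uint8); im[:c1.shape[0],:c1.shape[1]]=c1; im[310:310+c2.shape[0],:c2.shape[1]]=c2
cv2.imwrite('pics/c6.png',im[:,:,::-1])
E
```

```text
14.675 [0.56290073 0.3060273  0.14097543] [-0.17981561  3.13303897 -0.00505691] [-0.01136927 -0.33765446 -0.78110307] 0.03735846283287492
[(-10.56, 23.35, 31), (-12.6, -32.75, 19)]
```

View pics/c6.png

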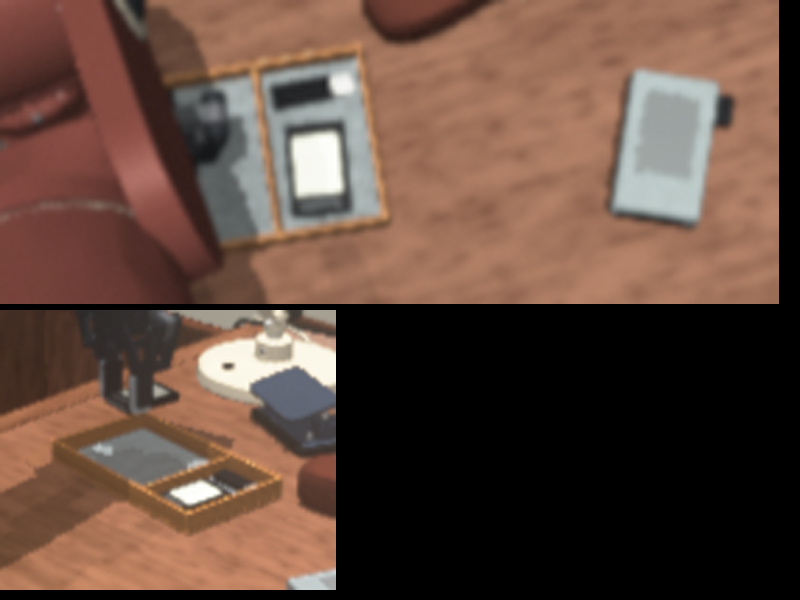

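The card is held level and the reader didn't move during the draw (the edge fits are unchanged). Now I lower it into the tray.

Call:
arm_command(rows="0 0.5 -20 0 0 0;0 0.5 -40 0 0 0;0 0.5 -52 0 0 0;0 0.5 -58 0 0 0;0 0.5 -60 0 0 0;0 0.5 -61 0 0 0;0 0.5 -61 0 0 0")

```text
t: 15.55
tool_pos: [0.5633, 0.3067, 0.0807]
tool_rot: [-0.18, 3.132, -0.004]
contact_force: [0.3, 0.2, 0.6]
opening: 0.0376
```

Call:
arm_command(rows="0 0 -1.5 0 0 0;0 0 -1.5 0 0 0;0 0 -1.5 0 0 0")

```text
t: 15.92
tool_pos: [0.5633, 0.3067, 0.0793]
tool_rot: [-0.18, 3.132, -0.004]
contact_force: [0.5, 0.4, -0.3]
opening: 0.0379
```

Call:
arm_command(rows="0 0 -1 0 0 0;0 0 -1.5 0 0 0;0 0 -1.5 0 0 0")

```text
t: 16.3
tool_pos: [0.5634, 0.3067, 0.0781]
tool_rot: [-0.18, 3.132, -0.004]
contact_force: [-1.7, -0.6, 2.4]
opening: 0.0373
```

Call:
arm_command(rows="0 0 0 0 0 0;0 0 0 0 0 0;0 0 0 0 0 0;0 0 0 0 0 0", jaw=0.6)

```text
t: 16.8
tool_pos: [0.5633, 0.3068, 0.078]
tool_rot: [-0.18, 3.132, -0.005]
contact_force: [0.4, 0.8, -0.4]
opening: 0.051
```

Call:
arm_command(rows="0 0 15 0 0 0;0 0 40 0 0 0;0 0 80 0 0 0;0 40 130 0 0 0;-50 80 150 0 0 0;-100 120 150 0 0 0;-150 160 150 0 0 0;-150 200 150 0 0 0;-150 200 150 0 0 0")

```text
t: 17.92
tool_pos: [0.4121, 0.5092, 0.2294]
tool_rot: [-0.186, 3.13, -0.002]
contact_force: [-0.2, -0.5, -0.4]
opening: 0.0515
```

```bash
python3 - <<'E'
from h import *
a=grab('scene','s6');b=grab('top','t6')
o=monitor.get_obs();print(o['t'],o['tool_pos'],o['contact_force'],o['opening']);print(edges(b))
c1=cv2.resize(b['frame'][120:200,140:345],None,fx=3.8,fy=3.8,interpolation=cv2.INTER_CUBIC)
c2=cv2.resize(a['frame'][130:230,200:345],None,fx=2.8,fy=2.8,interpolation=cv2.INTER_CUBIC)
im=np.zeros((600,800,3),np.uint8); im[:c1.shape[0],:c1.shape[1]]=c1; im[310:310+c2.shape[0],:c2.shape[1]]=c2
cv2.imwrite('pics/c7.png',im[:,:,::-1])
E
```

```text
18.025 [0.41337123 0.50688574 0.22885583] [-0.07388421  0.6547001  -0.15457672] 0.0513809896055311
[(-10.54, 23.37, 31), (-12.58, -32.75, 19)]
```

View pics/c7.png

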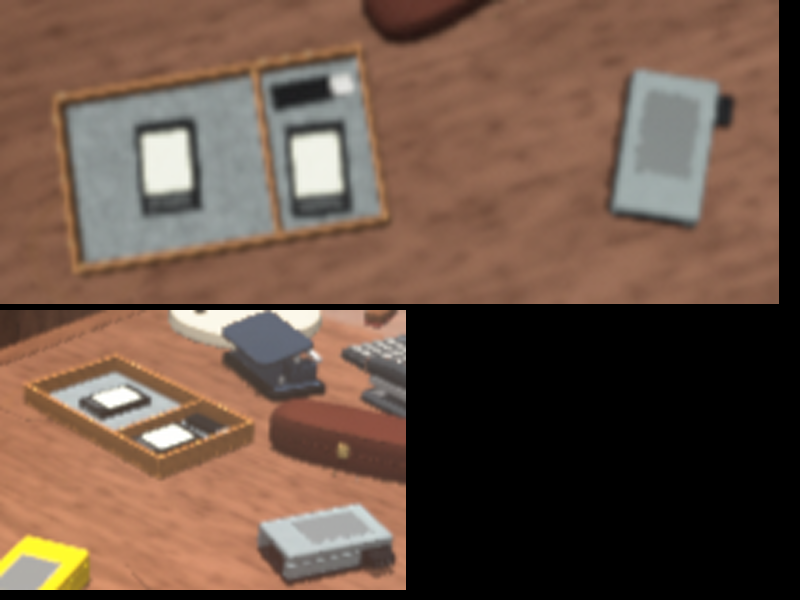

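The card lies flat in the middle of the wide compartment (px 184,164). The spare card is untouched, the key is out, and the arm is clear.

```bash
python3 -c "
from station import workorder; print(workorder.finish_job())"
```

```text
the job is handed in; nothing more can be done
None
```

The memory card is out of the reader and lies flat in the middle of the tray's wide compartment. I handed the job in at about 18 s of the 46 s allowed.

- **Ejecting:** I squeezed the key against the opposite side until the jaws stalled at about 55.6 mm, which matches the key being fully in. The picture showed the card standing out of the front. I then let the key spring back out before touching the card.
- **Drawing out and placing:** I gripped the card by its sides, centred on the slot, drew it straight out and set it down. I felt no side load during the draw.
- **Last checks:** The final pictures show the key out, the spare card and memory stick apparently as they were, and the arm clear.
- **Reader position:** It did not stay perfectly still. The edge fits show a shift of about 1.2 mm and a turn of about 0.7° between the first picture and the one after the key was released. It did not move after that.
- **Disagreement:** The top-view camera and the arm's contact readings disagreed by about 1–2 mm on where the reader was, which is within the stated calibration.

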